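# Set up the negative viewer: swing the magnifier in and turn the light full up

## Task

Get the negative viewer ready for inspecting the negative: swing its magnifier arm round until the round lens is centred over the film opening of the negative carrier lying on it, and slide the dimmer grip under the guard strip all the way to its far end, away from you (the end with the longest mark). Leave the carrier, the film tin and the film reel where they are.

Things in the scene. Friction and masses are not known exactly. Their poses are not given: they have to be found in the camera images.
- viewer: Negative viewer, fixed on the worktop: flat aluminium base 260 x 210 mm, top face at z = 28 mm. Origin at z = 0; x points from its front (nearer the robot) to its back (pillar), y to its left, z up; yaw -0.1 to 0.3 rad. In this frame, in mm: base x -100 to 160, y -85 to 125; round white window 104 across, centred at (10, 0); pillar at (135, 0); dimmer track along x at y = 98.
- lens_swing (a joint): Angle of the magnifier arm about the upright pillar, rad: 0 = arm points straight to the viewer's front (-x), lens over the middle of the window; positive = swung to the viewer's right (-y). It turns from -0.6 to 1.3, has no stop or notch at 0, and stays where it is left; friction about 0.25 N m, i.e. under 2 N at the hand post.
- pillar_axis (a point): Point on the upright pivot axis of the magnifier arm, 110 mm above the worktop (underside of the arm's hub).
- lens_centre (a point): Centre of the magnifier lens: round black ring 100 mm across, 18 mm high, with a glass, 125 mm from the pivot axis, 122 mm above the worktop (the ring spans 114 to 132 mm; the hub at the pivot reaches 142 mm).
- post_middle (a point): Middle of the exposed length of the hand post of the magnifier arm: upright round black post, 16 mm in diameter, on the arm's outer end, 181 mm from the pivot axis in line with the lens; it rises from 129 to 179 mm above the worktop, this point is 154 mm above the worktop.
- dimmer (a joint): Travel of the dimmer grip, m: 0 = front end of its track (near the robot), 0.08 = far end stop; it slides along the viewer's +x and stays where it is left; friction about 1.5 N.
- grip_middle (a point): Middle of the dimmer grip, 48 mm above the worktop: upright black block 14 mm wide along its track (viewer x), 18 mm deep (y), from the base up to 65 mm above the worktop. The guard strip runs 31 mm above its top and stands 12 mm out to either side of it, so come from the viewer's left with the tool leaning out to the left about 40 degrees.
- carrier: Negative carrier, loose: flat grey metal plate 70 x 101 x 6 mm with a rectangular film opening and a black grip, 127 mm overall, lying on the viewer's window. Origin at the underside, middle of the overall length; its y axis runs along its length from the grip to the plate; the grip points to the viewer's right. Not to be moved.
- film_opening (a point): Centre of the film opening in the carrier, on the plate's top face; 13.5 mm from the carrier's origin along its y axis.
- tin: Bystander: round metal film tin 70 mm across, 41 mm high, on the worktop. Origin at the centre of its underside.
- reel: Bystander: steel spiral film reel 66 mm across, 45 mm high, standing on the worktop. Origin at the centre of its underside.
- guard_middle (a point): Middle of the underside of the grey guard strip over the dimmer track, 96 mm above the worktop; viewer frame x = 20, y = 98 mm. The strip is level, 4 mm thick, 24 mm wide (y) and 214 mm long (x), on two round posts of 10 mm diameter 100 mm in front of and behind this point. Its left and right sides are open.

How it is judged:
By the outcome, as a careful person would: the job done as asked, in the order asked, and still so for the second after the job is handed in, with the robot touching nothing.
It also fails if it takes over 48 s, if anything falls off the work surface, if the arm or the gripper's body presses on something with over 40 N, if the wrist force passes 120 N, or if a joint passes its speed limit or range.

## Robot

A 7-joint arm with a two-finger parallel gripper is mounted at the origin on a cart in front of the work surface, level with it; the furniture and walls round the work are solid. World frame = base frame: x ahead of the robot, y to its left, z up, the work surface at z = 0. Lengths are in m, angles in rad, forces in N, time in s.
With the tool pointing down it reaches from about 0.425 to 0.825 m from the base axis. Payload 3.6 kg.
Tool frame: the origin (TCP) lies at the very end of the fingers, on their centre line; the grasp point (between the pads) lies 19 mm behind it; z points along the fingers, y is the line along which they close (so a half turn about z gives the same grasp; the last joint's range is limited). The gripper opens to 93 mm and grips with 3 to 60 N. Pads are 15 mm wide; open, the fingers measure 128 mm over their backs; the gripper's body (75 mm by 188 mm) begins 65 mm behind the grasp point.
Start: joints at [-1.256, 0.615, -0.013, 1.423, 0.008, 1.103, -0.04], TCP at [0.218, 0.612, 0.219] pointing down, gripper open.
Joint ranges: [-3.12, 3.12], [-0.3, 2.06], [-1.34, 1.32], [0.26, 2.42], [-1.36, 4.5], [0.01, 1.98], [-2.84, 2.84]. Speed limits (rad/s): [2.79, 2.79, 3.14, 3.14, 3.14, 3.14, 3.14].

## Interface

Orientations are given as a unit quaternion [x, y, z, w].
In Python, from workcell import bot, cams, sensors gives the robot as it stands (bot), with the cameras (cams) and the readings (sensors).
- The arm moves only by the shell command python3 drive.py 'ROWS' [FORCE]. ROWS is a JSON list of rows, 1 to 5 of them, each an object with the fields aperture (the opening from 0.0 (shut) to 1.0 (fully open)), pos (a list: dx, dy, dz in shares of 300 mm (1.0 is 300 mm)), rotvec (a list: a rotation vector rx, ry, rz in parts of the range, where 1.0 means 4 rad); a field left out counts as zero (the opening has to be given); each row shifts and turns the commanded pose from where the row before left it, along the tool's axes as they then stand; what a row does not reach is not made up. A row lasts 1/12 s, in which the tool goes at most 0.0417 m and 0.125 rad, less where a joint would pass 70% of its speed; a pose out of reach is approached as far as the arm can. The fingers move at their own pace and stop on an object; FORCE is the grip in N (left out, the last holds). Time passes only in rows, so rows that do not move let the fingers close. It prints the time, the measured TCP pose, the force, the opening and the grip force at its end. No shift or turn number may pass 1 either way. Input that does not fit is refused with a message, and nothing moves.
- sensors.observe(): the state, without advancing time (a new reading comes with each control period).
- cams.grab_frame(name): name is "scene" or "top"; returns a dict with "image" (384x512x3 uint8, red, green, blue), "K" (3x3 intrinsics, pixels), "distortion" ([k1, k2, p1, p2, k3] as OpenCV has them; the pictures are not rectified), "extrinsics" (4x4, takes a point from camera to world coordinates). Camera axes: x right, y up, looking along -z (the intrinsics and any distortion apply to the point x, -y, -z); pixel columns grow to the right and rows downward; lengths in m; the calibration is good to about 2 mm. A picture is of the moment at which its call begins. There is no depth.
- bot.finish_job(): hands the job in; it is judged then, once.
The state is a dict: "clock": time; "joint_positions": joint angles; "qd": joint speeds; "tau": joint torques, N m; "tcp_pos": TCP position; "eef_rot": TCP orientation; "contact_force": force on the tool from outside, world axes, zero at the start; "wrist_torque": the same for the moment, N m; "grip_width": opening from 0.0 (shut) to 1.0 (fully open); "grip_force": force on a finger pad.
Only numpy, scipy, OpenCV 4.12 (cv2) and the standard library are available. Lean on these libraries where they do the work, as an engineer would, in place of code of your own. Each camera call takes 0.05 s, during which the arm holds its last target. There are 200 camera calls.

## Working session

There is one attempt and no reset: what is moved stays moved. The work goes in short steps, Python scripts to look and compute and a shell command to move; the robot and the scene stay as the last step left them, time stands still between calls to the robot, and variables do not carry over. Pictures are saved under pics/ and viewed, at most 10 in all, crops included, and the job is handed in when it is done.

```bash
ls; mkdir -p pics
cat > h.py <<'E'
import numpy as np, cv2
from scipy.spatial.transform import Rotation as R
from workcell import bot, cams, sensors
def grab(n,save=None):
    f=cams.grab_frame(n)
    if save: cv2.imwrite('pics/'+save,f['image'][:,:,::-1])
    return f
def ray(f,px):
    K=np.array(f['K'],float);d=np.array(f['distortion'],float);T=np.array(f['extrinsics'])
    u=cv2.undistortPoints(np.array(px,float).reshape(-1,1,2),K,d,None,None).reshape(-1,2)
    v=np.c_[u[:,0],-u[:,1],-np.ones(len(u))]@T[:3,:3].T
    return T[:3,3],v
def onz(f,px,z):
    o,v=ray(f,px); return o+v*((z-o[2])/v[:,2])[:,None]
def proj(f,P):
    K=np.array(f['K'],float);d=np.array(f['distortion'],float);T=np.array(f['extrinsics'])
    c=(np.atleast_2d(P)-T[:3,3])@T[:3,:3]; c=c*[1,-1,-1]
    return cv2.projectPoints(c,np.zeros(3),np.zeros(3),K,d)[0].reshape(-1,2)
E
python3 - <<'E'
from h import *
for n in('scene','top'):
    f=grab(n,n+'0.png');print(n,np.round(f['extrinsics'],3).tolist(),np.round(f['K'],0).tolist())
print(sensors.observe())
E
```

```text
drive.py
pics
workcell.py
scene [[-0.995, -0.082, 0.057, 0.641], [0.1, -0.821, 0.563, 0.684], [0.0, 0.565, 0.825, 1.111], [0.0, 0.0, 0.0, 1.0]] [[420.0, 0.0, 257.0], [0.0, 420.0, 197.0], [0.0, 0.0, 1.0]]
top [[-0.011, 0.996, -0.09, 0.474], [-1.0, -0.01, 0.006, 0.02], [0.005, 0.09, 0.996, 1.158], [0.0, 0.0, 0.0, 1.0]] [[444.0, 0.0, 256.0], [0.0, 444.0, 184.0], [0.0, 0.0, 1.0]]
{'clock': 0.1, 'joint_positions': array([-1.25551895,  0.61581831, -0.01263101,  1.4247148 ,  0.00812877,
        1.10339584, -0.04041251]), 'qd': array([ 0.00099188, -0.00105681,  0.00039005, -0.00401199, -0.00105615,
       -0.00082307,  0.00097619]), 'tau': array([ 1.02445825e-03, -4.60040903e+01,  2.09813998e-01, -1.66243905e+01,
       -6.12621917e-02,  1.69138022e-02,  1.03301609e-04]), 'tcp_pos': array([0.21760918, 0.61174679, 0.2176076 ]), 'eef_rot': array([ 1.70019801e-01,  9.85439984e-01, -1.12980039e-03, -1.72103654e-04]), 'contact_force': array([ 0.25772721, -0.56154999,  0.07673811]), 'wrist_torque': array([-0.01715028,  0.0132664 , -0.00811607]), 'grip_force': 0.0, 'grip_width': 1.0029309542336244}
```

View pics/scene0.png

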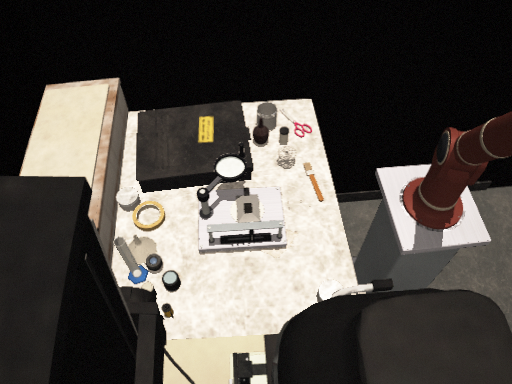

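View pics/top0.png

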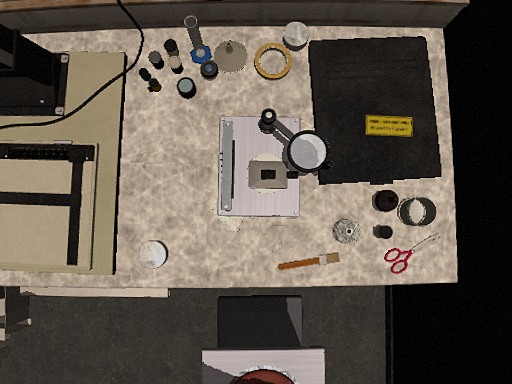

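The top view shows the viewer base at about (218–300, 115–216). The pillar hub is near (268,116), the lens ring near (307,151), the carrier opening near (268,174) and the guard strip near x≈226. I'll enlarge both views.

Run:
```python
import cv2
a=cv2.imread('pics/top0.png')[95:230,205:345]; b=cv2.imread('pics/scene0.png')[140:260,185:300]
a=cv2.resize(a,None,fx=4,fy=4,interpolation=cv2.INTER_CUBIC);cv2.imwrite('pics/c1.png',a)
b=cv2.resize(b,None,fx=5,fy=5,interpolation=cv2.INTER_CUBIC);cv2.imwrite('pics/c2.png',b)
```

```text
(no output)
```

View pics/c1.png

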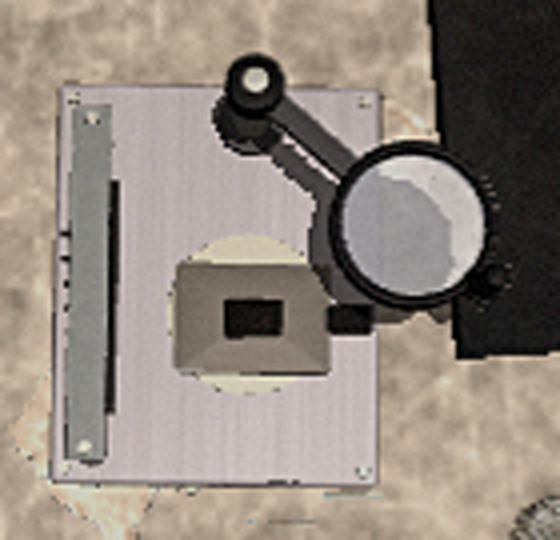

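View pics/c2.png

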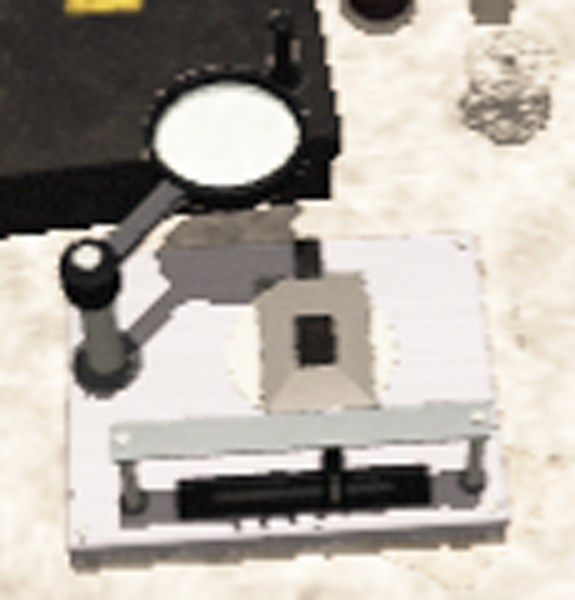

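The base corners in the top crop are (60,86), (380,88), (378,486) and (52,484). The opening spans (224–283, 298–339), the hub top is at (256,80), the lens is centred near (410,224) and the post top is near (490,280). In the scene crop the dimmer grip is at (334,475).

```bash
cat > m.py <<'E'
from h import *
ft=grab('top');fs=grab('scene')
ct=lambda p:(np.array(p,float)+.5)/4-.5+[205,95]
cs=lambda p:(np.array(p,float)+.5)/5-.5+[185,140]
c=onz(ft,ct([[60,86],[380,88],[378,486],[52,484]]),.028)[:,:2]
print('corners',c.round(4).tolist(),'sides',[np.linalg.norm(c[i]-c[i-1]).round(4) for i in range(4)])
cs2=onz(fs,cs([[70,548],[505,520],[482,237]]),.028)[:,:2]; print('scene corners BL,FL,FR',cs2.round(4).tolist())
# fit: model BL,BR,FR,FL
m=np.array([[.16,.125],[.16,-.085],[-.1,-.085],[-.1,.125]])
def fit(m,c):
    a=m-m.mean(0);b=c-c.mean(0);th=np.arctan2((a[:,0]*b[:,1]-a[:,1]*b[:,0]).sum(),(a*b).sum())
    M=np.array([[np.cos(th),-np.sin(th)],[np.sin(th),np.cos(th)]]);return th,c.mean(0)-M@m.mean(0),M
th,o,M=fit(m,c);print('top fit',th,o)
t2,o2,M2=fit(m[[0,3,2]],cs2);print('scene fit',t2,o2)
W=lambda x,y:M@[x,y]+o
L=lambda p:M.T@(np.array(p)-o)
hub=onz(ft,ct([[256,80]]),.142)[0,:2];print('hub',hub,'L',L(hub),'pillar from fit',W(.135,0))
fo=onz(ft,ct([[253.5,318.5]]),.034)[0,:2];fo2=onz(fs,cs([[315,340]]),.034)[0,:2];print('film top/scene',fo,fo2,'L',L(fo),L(fo2))
le=onz(ft,ct([[410,224]]),.125)[0,:2];le2=onz(fs,cs([[227,133]]),.125)[0,:2];print('lens',le,le2,L(le),L(le2))
po=onz(ft,ct([[490,277]]),.165)[0,:2];print('post',po,L(po))
for n,p in(('lens',le),('lens2',le2),('post',po),('film',fo),('film2',fo2)):
    d=L(p)-[.135,0];print(n,'ang',np.arctan2(-d[1],-d[0]).round(4),'r',np.hypot(*d).round(4))
g=onz(fs,cs([[334,475]]),.05)[0,:2];print('grip',g,L(g))
E
python3 m.py
```

```text
corners [[0.7548, 0.1072], [0.7516, -0.1011], [0.4933, -0.0946], [0.4968, 0.1128]] sides [np.float64(0.2582), np.float64(0.2083), np.float64(0.2584), np.float64(0.2075)]
scene corners BL,FL,FR [[0.753, 0.1083], [0.5002, 0.115], [0.4868, -0.0879]]
top fit -0.020633119436377908 [ 0.59372736 -0.01331193]
scene fit -0.04314455873807335 [ 0.59091738 -0.01037279]
hub [ 0.72888512 -0.01627762] L [ 0.13519018 -0.00017653] pillar from fit [ 0.72869863 -0.0160972 ]
film top/scene [ 0.60065156 -0.01646279] [ 0.59947727 -0.01674635] L [ 0.00698773 -0.00300733] [ 0.00581954 -0.00331506]
lens [ 0.64561337 -0.10664151] [ 0.64263442 -0.11041225] [ 0.05380051 -0.09223922] [ 0.05089999 -0.09607062]
post [ 0.60824238 -0.1465675 ] [ 0.01726121 -0.13292773]
lens ang 0.849 r 0.1229
lens2 ang 0.8517 r 0.1277
post ang 0.8459 r 0.1776
film ang 0.0235 r 0.128
film2 ang 0.0257 r 0.1292
grip [0.59734794 0.08743943] [0.00154114 0.10080461]
```

The two views agree within about 2–4 mm and match the given sizes. Viewer yaw is about -0.02, the arm is at 0.85 rad and the film opening is at 0.0245 rad. I'll grasp the post first: lift, square up, then travel.

Careful with the scale: shifts go in shares of 300 mm and turns go in shares of 4 rad. That gives: -0.04 m / 0.3 = -0.1333, -0.036 m / 0.3 = -0.12, -0.115 rad / 4 = -0.0288.

```bash
python3 drive.py '[{"aperture":1, "pos":[0, 0, -0.1333], "rotvec":[0, 0, -0.0288]}, {"aperture":1, "pos":[0, 0, -0.1333], "rotvec":[0, 0, -0.0288]}, {"aperture":1, "rotvec":[0, 0, -0.029]}, {"aperture":1, "pos":[-0.06, -0.12, 0]}, {"aperture":1, "pos":[-0.06, -0.12, 0]}]'
python3 drive.py '[{"aperture":1, "pos":[-0.06, -0.12, 0]}, {"aperture":1, "pos":[-0.06, -0.12, 0]}, {"aperture":1, "pos":[-0.06, -0.12, 0]}, {"aperture":1, "pos":[-0.06, -0.12, 0]}, {"aperture":1, "pos":[-0.06, -0.12, 0]}]'
```

```text
clock: 0.62
tcp_pos: [0.2525, 0.5414, 0.2983]
eef_rot: [-0.005, 1.0, 0.001, -0.001]
contact_force: [2.2, 0.8, 1.0]
grip_width: 0.998
grip_force: 0.0
clock: 1.03
tcp_pos: [0.3453, 0.3589, 0.2987]
eef_rot: [-0.002, 1.0, -0.0, -0.0]
contact_force: [1.0, 0.2, 0.7]
grip_width: 1.0
grip_force: 0.0
```

Converted, -0.0364 m / 0.3 = -0.1213, -0.0187 m / 0.3 = -0.0623.

```bash
python3 drive.py '[{"aperture":1, "pos":[-0.0623, -0.1213, 0]}, {"aperture":1, "pos":[-0.0623, -0.1213, 0]}, {"aperture":1, "pos":[-0.0623, -0.1213, 0]}, {"aperture":1, "pos":[-0.0623, -0.1213, 0]}, {"aperture":1, "pos":[-0.0623, -0.1213, 0]}]'
python3 drive.py '[{"aperture":1, "pos":[-0.0623, -0.1213, 0]}, {"aperture":1, "pos":[-0.0623, -0.1213, 0]}, {"aperture":1, "pos":[-0.0623, -0.1213, 0]}, {"aperture":1, "pos":[-0.0623, -0.1213, 0]}, {"aperture":1, "pos":[-0.0623, -0.1213, 0]}]'
python3 drive.py '[{"aperture":1, "pos":[-0.0623, -0.1213, 0]}, {"aperture":1, "pos":[-0.0623, -0.1213, 0]}, {"aperture":1, "pos":[-0.0623, -0.1213, 0]}, {"aperture":1, "pos":[-0.0623, -0.1213, 0]}, {"aperture":1}]'
```

```text
clock: 1.45
tcp_pos: [0.4396, 0.1774, 0.2988]
eef_rot: [-0.002, 1.0, 0.0, 0.0]
contact_force: [0.5, 1.1, -0.1]
grip_width: 0.999
grip_force: 0.0
clock: 1.87
tcp_pos: [0.5339, -0.0041, 0.2987]
eef_rot: [-0.002, 1.0, 0.0, 0.0]
contact_force: [0.4, 0.4, 0.8]
grip_width: 1.002
grip_force: 0.0
clock: 2.28
tcp_pos: [0.6094, -0.1585, 0.297]
eef_rot: [0.004, 1.0, -0.004, -0.0]
contact_force: [0.1, -0.7, -1.4]
grip_width: 1.0
grip_force: 0.0
```

Converted, 0.038 m / 0.3 = 0.1267, 0.0085 m / 0.3 = 0.0283.

```bash
python3 drive.py '[{"aperture":1, "pos":[0.01, 0.0283, 0.12]}, {"aperture":1, "pos":[0, 0, 0.1267]}, {"aperture":1, "pos":[0, 0, 0.1267]}, {"aperture":1, "pos":[0, 0, 0.1267]}, {"aperture":1}]' 15
python3 -c "
from h import *
f=grab('scene');i=f['image'][110:230,175:290];j=grab('top')['image'][95:225,215:345]
cv2.imwrite('pics/d1.png',np.hstack([cv2.resize(i,(400,418),interpolation=2),cv2.resize(j,(400,418),interpolation=2)])[:,:,::-1])
print(sensors.observe()['tcp_pos'])"
```

```text
clock: 2.7
tcp_pos: [0.5999, -0.1371, 0.1407]
eef_rot: [-0.002, 1.0, 0.002, -0.008]
contact_force: [-2.0, 0.3, -1.9]
grip_width: 1.0
grip_force: 0.0
[ 0.60529066 -0.13877806  0.14815509]
```

View pics/d1.png

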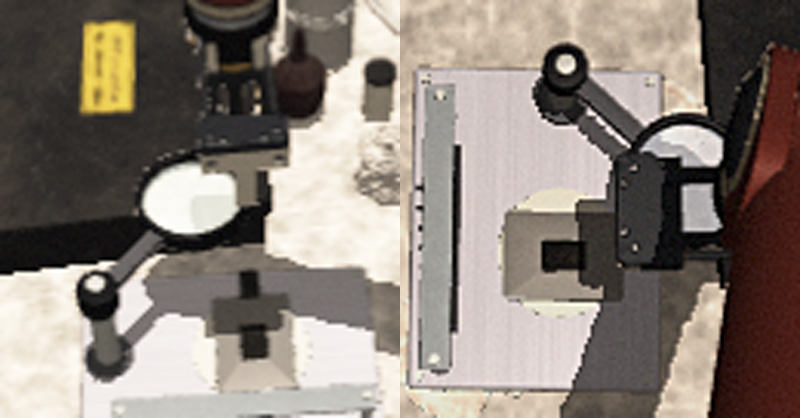

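The fingers straddle the post above the ring, with the tool about 11 mm too far to +y. I'll correct that and close.

Converted, -0.011 m / 0.3 = -0.0367.

```bash
python3 drive.py '[{"aperture":1, "pos":[0, -0.0367, 0]}, {"aperture":0.5}, {"aperture":0}, {"aperture":0}, {"aperture":0}]' 15
python3 drive.py '[{"aperture":0}, {"aperture":0}, {"aperture":0}]'
```

```text
clock: 3.22
tcp_pos: [0.6065, -0.1501, 0.1499]
eef_rot: [-0.002, 1.0, -0.0, 0.001]
contact_force: [-0.3, -0.4, 0.4]
grip_width: 0.761
grip_force: 0.0
clock: 3.47
tcp_pos: [0.6059, -0.1498, 0.1487]
eef_rot: [-0.002, 1.0, 0.0, -0.0]
contact_force: [0.1, 0.1, -0.4]
grip_width: 0.546
grip_force: 0.0
```

```bash
python3 drive.py '[{"aperture":0}, {"aperture":0}, {"aperture":0}, {"aperture":0}, {"aperture":0}]'
python3 - <<'E'
import numpy as np
P=np.array([.7287,-.0161]);fo=np.array([.600,-.0166]);
t=np.arctan2(*(fo-P)[::-1]);s=np.arctan2(-.1498+.0161,.606-.7287)
print(t,s)
t=t%(2*np.pi);s=s%(2*np.pi)
pts=[P+.181*np.array([np.cos(a),np.sin(a)]) for a in np.linspace(s,t,9)]
print(np.round(pts,4).tolist()); d=np.diff(pts,axis=0);print(np.round(np.c_[-d[:,0],d[:,1]],4).tolist(),(t-s)/8)
E
```

```text
clock: 3.88
tcp_pos: [0.6059, -0.1501, 0.1486]
eef_rot: [-0.002, 1.0, -0.0, -0.0]
contact_force: [-0.1, -0.1, 0.2]
grip_width: 0.19
grip_force: 1.9
-3.1377076692503976 -2.3133190661160503
[[0.6063, -0.1495], [0.5932, -0.1362], [0.5816, -0.1216], [0.5715, -0.1059], [0.5631, -0.0893], [0.5565, -0.0718], [0.5517, -0.0538], [0.5487, -0.0354], [0.5477, -0.0168]]
[[0.0131, 0.0133], [0.0116, 0.0146], [0.0101, 0.0157], [0.0084, 0.0166], [0.0066, 0.0174], [0.0048, 0.018], [0.0029, 0.0184], [0.001, 0.0186]] -0.1030485753917934
```

Converted, 0.0166 m / 0.3 = 0.0553, 0.0157 m / 0.3 = 0.0523.

```bash
python3 drive.py '[{"aperture":0}, {"aperture":0, "pos":[0.0437, 0.0443, 0]}, {"aperture":0, "pos":[0.0387, 0.0487, 0]}, {"aperture":0, "pos":[0.0337, 0.0523, 0]}, {"aperture":0, "pos":[0.028, 0.0553, 0]}]'
python3 drive.py '[{"aperture":0, "pos":[0.022, 0.058, 0]}, {"aperture":0, "pos":[0.016, 0.06, 0]}, {"aperture":0, "pos":[0.0097, 0.0613, 0]}, {"aperture":0, "pos":[0.0033, 0.062, 0]}, {"aperture":0}]'
python3 drive.py '[{"aperture":0}, {"aperture":0}, {"aperture":0}]'
```

```text
clock: 4.3
tcp_pos: [0.5602, -0.0928, 0.1485]
eef_rot: [-0.0, 1.0, -0.002, -0.001]
contact_force: [-1.7, -3.4, 0.3]
grip_width: 0.172
grip_force: 15.0
clock: 4.72
tcp_pos: [0.5442, -0.0135, 0.1483]
eef_rot: [-0.005, 1.0, 0.002, -0.003]
contact_force: [-5.7, 2.4, 2.3]
grip_width: 0.168
grip_force: 15.0
clock: 4.97
tcp_pos: [0.5442, -0.0167, 0.1483]
eef_rot: [-0.003, 1.0, 0.001, -0.003]
contact_force: [-5.9, 1.9, 4.0]
grip_width: 0.169
grip_force: 15.0
```

At the target. Release, rise and measure.

Converted, -0.03 m / 0.3 = -0.1.

```bash
python3 drive.py '[{"aperture":0.5}, {"aperture":0.5}, {"aperture":0.5}, {"aperture":0.5}, {"aperture":0.5, "pos":[0, 0, -0.1]}]'
python3 drive.py '[{"aperture":0.5, "pos":[0, 0, -0.1333]}, {"aperture":0.5, "pos":[0, 0.1, -0.0667]}, {"aperture":0.5, "pos":[0, 0.1333, 0]}, {"aperture":0.5, "pos":[0, 0.1333, 0]}, {"aperture":0.5, "pos":[0, 0.1333, 0]}]'
python3 drive.py '[{"aperture":0.2, "pos":[0, 0.1333, 0]}, {"aperture":0, "pos":[0, 0.1, 0]}, {"aperture":0}]'
python3 -c "
from h import *
i=grab('top','t2.png')['image'][95:230,205:345];j=grab('scene','s2.png')['image'][140:260,185:300]
cv2.imwrite('pics/e1.png',cv2.resize(i,None,fx=4,fy=4,interpolation=2)[:,:,::-1])
cv2.imwrite('pics/e2.png',cv2.resize(j,None,fx=5,fy=5,interpolation=2)[:,:,::-1])"
```

```text
clock: 5.38
tcp_pos: [0.5435, -0.0178, 0.1743]
eef_rot: [-0.002, 1.0, -0.0, -0.006]
contact_force: [-0.3, 0.5, -0.4]
grip_width: 0.47
grip_force: 0.0
clock: 5.8
tcp_pos: [0.5468, 0.1334, 0.2396]
eef_rot: [-0.001, 1.0, 0.0, 0.001]
contact_force: [0.7, -0.1, 0.2]
grip_width: 0.498
grip_force: 0.0
clock: 6.05
tcp_pos: [0.5443, 0.2124, 0.2382]
eef_rot: [-0.009, 1.0, 0.003, -0.0]
contact_force: [-0.7, 0.6, -0.3]
grip_width: 0.334
grip_force: 0.0
```

View pics/e1.png

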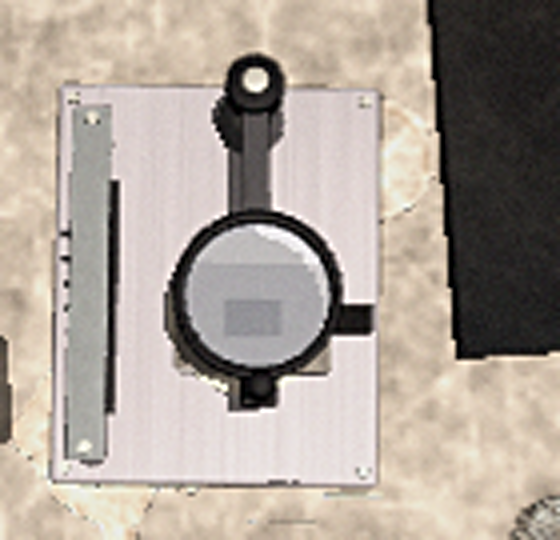

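View pics/e2.png

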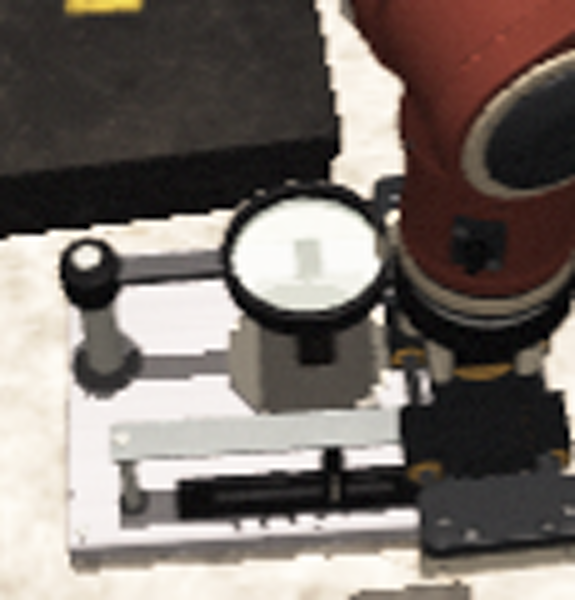

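Lens ring spans about 168–342 × 208–380 px in the top crop, centred at (255,294), with the opening visible in the middle. The dimmer grip is unchanged at (334,475).

```bash
cat >> m.py <<'E'
print('----')
le=onz(ft,ct([[255,294]]),.123)[0,:2];le2=onz(fs,cs([[304,257]]),.123)[0,:2];print('lens now',le,le2,le-fo,le2-fo2)
for p in(le,le2):
    d=L(p)-[.135,0];print(np.arctan2(-d[1],-d[0]).round(4),np.hypot(*d).round(4))
print('grip W',W(.0015,.098),'far',W(.06,.098),'near',W(-.02,.098)); ob=sensors.observe();print(ob['joint_positions'].round(3),ob['tcp_pos'])
E
python3 m.py | sed -n '/----/,$p'
```

```text
----
lens now [ 0.60507455 -0.01461351] [ 0.60425977 -0.01632354] [0.00442299 0.00184927] [0.00478249 0.00042281]
0.0086 0.1236
0.0225 0.1244
grip W [0.59724894 0.08463626] far [0.65573649 0.08342931] near [0.57575352 0.08507984]
[-0.471  0.49   0.127  1.603 -0.067  1.053  1.247] [0.54641151 0.20038917 0.23860092]
```

Lens error to the side is about 1 mm; the remaining 4 mm is radial, set by the carrier's position. For the dimmer, I'll turn the tool 90° so the fingers close along the track, then lean it left.

Converted, 0.1225 rad / 4 = 0.0306.

```bash
python3 drive.py '[{"aperture":0, "rotvec":[0, 0, 0.0306]}, {"aperture":0, "rotvec":[0, 0, 0.0306]}, {"aperture":0, "rotvec":[0, 0, 0.0306]}, {"aperture":0, "rotvec":[0, 0, 0.0306]}, {"aperture":0, "rotvec":[0, 0, 0.0306]}]'
python3 drive.py '[{"aperture":0, "rotvec":[0, 0, 0.0306]}, {"aperture":0, "rotvec":[0, 0, 0.0306]}, {"aperture":0, "rotvec":[0, 0, 0.0306]}, {"aperture":0, "rotvec":[0, 0, 0.0306]}, {"aperture":0, "rotvec":[0, 0, 0.0306]}]'
python3 drive.py '[{"aperture":0, "rotvec":[0, 0, 0.0306]}, {"aperture":0, "rotvec":[0, 0, 0.0306]}, {"aperture":0, "rotvec":[0, 0, 0.03]}, {"aperture":0, "rotvec":[-0.0293, 0, 0]}, {"aperture":0, "rotvec":[0, -0.0293, 0]}]'
```

```text
clock: 6.67
tcp_pos: [0.5465, 0.1996, 0.2389]
eef_rot: [0.304, 0.953, -0.0, 0.0]
contact_force: [-0.1, -0.0, -0.2]
grip_width: 0.004
grip_force: 0.0
clock: 7.08
tcp_pos: [0.5465, 0.1997, 0.239]
eef_rot: [0.577, 0.817, -0.0, 0.0]
contact_force: [0.1, -0.5, 0.3]
grip_width: 0.004
grip_force: 0.0
clock: 7.5
tcp_pos: [0.5395, 0.1885, 0.2362]
eef_rot: [0.719, 0.69, -0.007, 0.082]
contact_force: [-1.6, -3.2, -2.6]
grip_width: 0.006
grip_force: 0.0
```

One row had the rotation in the wrong column (rx). I'll work out the correction.

```bash
python3 drive.py '[{"aperture":0}, {"aperture":0}]'
cat > to.py <<'E'
from h import *
import sys
o=sensors.observe();q=R.from_quat(o['eef_rot'])
a=.70;y=np.array([np.cos(.0206),-np.sin(.0206),0]);z=R.from_rotvec(-a*y).apply([0,0,-1]);x=np.cross(y,z)
Rt=R.from_matrix(np.c_[x,y,z])
print('rotvec',(q.inv()*Rt).as_rotvec().round(4),'pos',o['tcp_pos'].round(4))
t=np.array([float(v) for v in sys.argv[1:4]])
print('move in target axes',Rt.inv().apply(t-o['tcp_pos']).round(4),'in current axes',q.inv().apply(t-o['tcp_pos']).round(4));print('j',o['joint_positions'].round(2))
E
python3 to.py 0.561 0.175 0.152
```

```text
clock: 7.67
tcp_pos: [0.546, 0.2031, 0.2386]
eef_rot: [0.712, 0.698, 0.0, 0.082]
contact_force: [-0.0, -0.6, -0.0]
grip_width: 0.006
grip_force: 0.0
rotvec [ 0.1121 -0.5842 -0.0401] pos [0.546  0.2031 0.2386]
move in target axes [0.0345 0.0156 0.0841] in current axes [-0.0176  0.0051  0.0904]
j [-0.88  0.52  0.63  1.67 -0.19  0.97 -0.24]
```

Converted, -0.1168 rad / 4 = -0.0292.

```bash
python3 drive.py '[{"aperture":0, "rotvec":[0.0056, -0.0292, -0.002]}, {"aperture":0, "rotvec":[0.0056, -0.0292, -0.002]}, {"aperture":0, "rotvec":[0.0056, -0.0292, -0.002]}, {"aperture":0, "rotvec":[0.0056, -0.0292, -0.002]}, {"aperture":0, "rotvec":[0.0056, -0.0292, -0.002]}]'
python3 drive.py '[{"aperture":0}, {"aperture":0}]'; python3 to.py 0.561 0.175 0.152
```

```text
clock: 8.08
tcp_pos: [0.5483, 0.2013, 0.2404]
eef_rot: [0.672, 0.655, -0.246, 0.241]
contact_force: [0.2, 0.7, 0.1]
grip_width: 0.005
grip_force: 0.0
clock: 8.25
tcp_pos: [0.5469, 0.2019, 0.2371]
eef_rot: [0.672, 0.657, -0.246, 0.239]
contact_force: [0.8, -1.1, 1.0]
grip_width: 0.007
grip_force: 0.0
rotvec [-0.0023  0.0002 -0.0009] pos [0.5469 0.2019 0.2371]
move in target axes [0.0344 0.0147 0.0823] in current axes [0.0345 0.0149 0.0822]
j [-1.05  0.83  0.77  1.39  0.09  1.39 -0.43]
```

Converted, 0.0275 m / 0.3 = 0.0917, 0.0115 m / 0.3 = 0.0383.

```bash
python3 drive.py '[{"aperture":0, "pos":[0.0383, 0.0167, 0.0917]}, {"aperture":0, "pos":[0.0383, 0.0167, 0.0917]}, {"aperture":0, "pos":[0.0383, 0.0167, 0.0917]}, {"aperture":0}, {"aperture":0}]'; python3 to.py 0.5605 0.0855 0.045
```

```text
clock: 8.67
tcp_pos: [0.5606, 0.1719, 0.1553]
eef_rot: [0.674, 0.655, -0.245, 0.239]
contact_force: [0.0, 1.3, 1.6]
grip_width: 0.002
grip_force: 0.0
rotvec [-0.0041 -0.0002 -0.0065] pos [0.5606 0.1719 0.1553]
move in target axes [0.005  0.0016 0.1401] in current axes [0.0049 0.0022 0.14  ]
j [-1.    0.92  0.75  1.48  0.06  1.22 -0.45]
```

Converted, 0.028 m / 0.3 = 0.0933, 0.005 m / 0.3 = 0.0167.

```bash
python3 drive.py '[{"aperture":0, "pos":[0.0167, 0.005, 0.0933]}, {"aperture":0, "pos":[0, 0, 0.0933]}, {"aperture":0, "pos":[0, 0, 0.0933]}, {"aperture":0}]';python3 drive.py '[{"aperture":0, "pos":[0, 0, 0.0667]}, {"aperture":0, "pos":[0, 0, 0.0667]}, {"aperture":0, "pos":[0, 0, 0.0467]}, {"aperture":0}, {"aperture":0}]'; python3 to.py 0.5605 0.0855 0.045
python3 -c "
from h import *
j=grab('scene','s3.png')['image'][140:280,185:320]
cv2.imwrite('pics/e3.png',cv2.resize(j,None,fx=4,fy=4,interpolation=2)[:,:,::-1])"
```

```text
clock: 9.0
tcp_pos: [0.5592, 0.1202, 0.0867]
eef_rot: [0.673, 0.654, -0.248, 0.239]
contact_force: [0.3, -1.1, 0.0]
grip_width: 0.002
grip_force: 0.0
clock: 9.42
tcp_pos: [0.5615, 0.0908, 0.047]
eef_rot: [0.672, 0.656, -0.244, 0.241]
contact_force: [0.1, 0.5, -0.5]
grip_width: 0.009
grip_force: 0.0
rotvec [ 0.0015 -0.001  -0.0037] pos [0.5615 0.0908 0.047 ]
move in target axes [-0.0028 -0.0009  0.005 ] in current axes [-0.0028 -0.0009  0.005 ]
j [-0.91  1.02  0.71  1.67  0.05  0.9  -0.45]
```

View pics/e3.png

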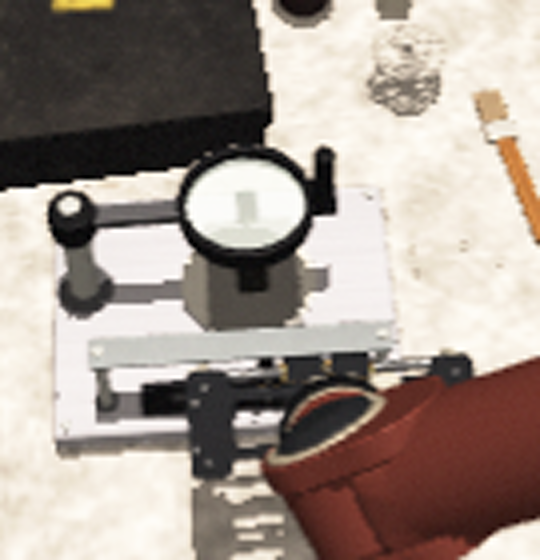

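The fingers are under the strip with no contact, just in front of the grip, which the arm now hides. The lens is unchanged. Push along the track.

```bash
python3 drive.py '[{"aperture":0, "pos":[-0.0067, 0, 0.0133]}, {"aperture":0, "pos":[0, 0.0333, 0]}, {"aperture":0, "pos":[0, 0.0333, 0]}, {"aperture":0, "pos":[0, 0.0333, 0]}, {"aperture":0, "pos":[0, 0.0333, 0]}]';python3 drive.py '[{"aperture":0, "pos":[0, 0.0267, 0]}, {"aperture":0, "pos":[0, 0.02, 0]}, {"aperture":0, "pos":[0, 0.01, 0]}, {"aperture":0}]'
```

```text
clock: 9.88
tcp_pos: [0.6, 0.0858, 0.044]
eef_rot: [0.672, 0.657, -0.245, 0.24]
contact_force: [-1.8, 0.5, 0.7]
grip_width: 0.002
grip_force: 0.8
clock: 10.22
tcp_pos: [0.6176, 0.0846, 0.0432]
eef_rot: [0.672, 0.657, -0.245, 0.24]
contact_force: [0.8, -0.4, 0.2]
grip_width: 0.005
grip_force: 0.0
```

```bash
for i in 1; do python3 drive.py '[{"aperture":0, "pos":[0, 0.0133, 0]}, {"aperture":0, "pos":[0, 0.0133, 0]}, {"aperture":0, "pos":[0, 0.01, 0]}, {"aperture":0, "pos":[0, 0.0067, 0]}]'; done; python3 drive.py '[{"aperture":0, "pos":[0, 0.0067, 0]}, {"aperture":0, "pos":[0, 0.0067, 0]}, {"aperture":0}]'
```

```text
clock: 10.55
tcp_pos: [0.63, 0.0842, 0.0429]
eef_rot: [0.672, 0.657, -0.246, 0.24]
contact_force: [-1.9, 1.6, 1.0]
grip_width: 0.002
grip_force: 0.8
clock: 10.8
tcp_pos: [0.6341, 0.0841, 0.0429]
eef_rot: [0.672, 0.657, -0.245, 0.24]
contact_force: [-0.9, 1.2, 0.8]
grip_width: 0.007
grip_force: 0.3
```

Converted, 0.003 m / 0.3 = 0.01.

```bash
python3 drive.py '[{"aperture":0, "pos":[0, 0.01, 0]}, {"aperture":0, "pos":[0, 0.01, 0]}, {"aperture":0}]';  python3 drive.py '[{"aperture":0, "pos":[0, 0.0067, 0]}, {"aperture":0, "pos":[0, 0.0067, 0]}, {"aperture":0}]'
```

```text
clock: 11.05
tcp_pos: [0.6348, 0.0839, 0.0428]
eef_rot: [0.673, 0.655, -0.25, 0.237]
contact_force: [-10.6, 3.7, 7.0]
grip_width: 0.004
grip_force: 5.6
clock: 11.3
tcp_pos: [0.635, 0.084, 0.0428]
eef_rot: [0.673, 0.654, -0.253, 0.234]
contact_force: [-17.2, 6.5, 11.2]
grip_width: 0.004
grip_force: 9.3
```

The grip is at its hard stop: position holds at 0.635 while the force rises. Back off and withdraw along the tool axis.

Converted, -0.04 m / 0.3 = -0.1333, -0.03 m / 0.3 = -0.1.

```bash
python3 drive.py '[{"aperture":0, "pos":[0, -0.05, 0]}, {"aperture":0, "pos":[0, -0.05, 0]}, {"aperture":0}, {"aperture":0, "pos":[0, 0, -0.1]}, {"aperture":0, "pos":[0, 0, -0.1333]}]';python3 drive.py '[{"aperture":0, "pos":[0, 0, -0.1333]}, {"aperture":0, "pos":[0, 0, -0.1333]}, {"aperture":0, "pos":[0, 0, -0.1333]}, {"aperture":0, "pos":[0, 0, -0.1]}, {"aperture":0}]'
python3 drive.py '[{"aperture":0, "pos":[0.0667, -0.1167, 0]}, {"aperture":0, "pos":[0.0667, -0.1167, 0]}, {"aperture":0, "pos":[0.0667, -0.1167, 0]}, {"aperture":0, "pos":[0, -0.1, 0]}, {"aperture":0}]'
python3 -c "
from h import *
i=grab('scene','s4.png')['image'][130:265,185:320];j=grab('top','t4.png')['image'][95:230,205:340]
cv2.imwrite('pics/e4.png',np.hstack([cv2.resize(i,(400,400),interpolation=2),cv2.resize(j,(400,400),interpolation=2)])[:,:,::-1])
print(sensors.observe()['contact_force'])"
```

```text
clock: 11.72
tcp_pos: [0.6136, 0.1267, 0.0954]
eef_rot: [0.672, 0.655, -0.249, 0.24]
contact_force: [0.7, -0.8, -1.0]
grip_width: 0.003
grip_force: 0.0
clock: 12.13
tcp_pos: [0.6208, 0.2325, 0.2161]
eef_rot: [0.671, 0.659, -0.238, 0.243]
contact_force: [0.7, 0.6, 0.5]
grip_width: 0.003
grip_force: 0.0
clock: 12.55
tcp_pos: [0.4772, 0.2782, 0.1696]
eef_rot: [0.669, 0.659, -0.248, 0.238]
contact_force: [-0.7, -0.2, -0.2]
grip_width: 0.007
grip_force: 0.0
[ 0.35084622 -0.67096565  0.52878394]
```

View pics/e4.png

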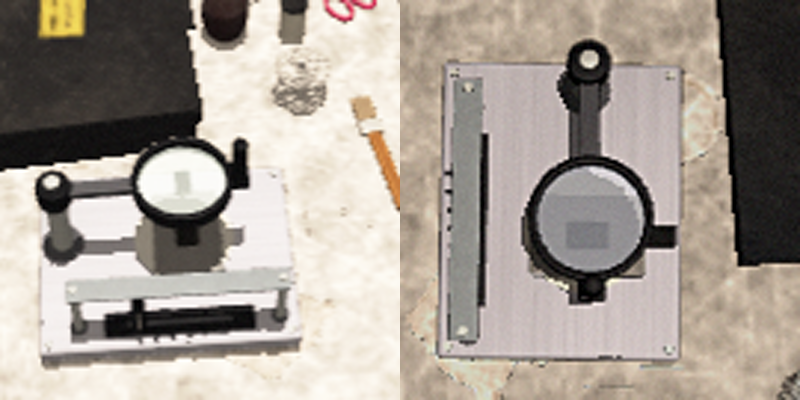

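The grip now sits at the far end, (137,310) in the left crop, next to the longest mark. The lens is centred over the opening, the carrier is in place and the robot is clear, so I'm handing in.

```bash
python3 -c "
from workcell import bot, cams, sensors
print(bot.finish_job())"
```

```text
the job is handed in; nothing more can be done
None
```

I swung the lens over the film opening (about 1 mm off to the side and 4 mm along the arm, which the swing can't correct), then slid the dimmer grip to its far stop; the carrier, tin and reel were not touched, and I handed the job in at about 12.6 s.

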